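Close a dowelled joint in the bar clamp, then release it

ROBOT

A 7-joint arm with a two-finger parallel gripper is mounted at the origin on a cart in front of the work surface, level with it; the furniture and walls round the work are solid. World frame = base frame: x ahead of the robot, y to its left, z up, the work surface at z = 0. Lengths are in mm, angles in rad, forces in N, time in s.
With the tool pointing down it reaches from about 425 to 1025 mm from the base axis. Payload 9.4 kg.
Tool frame: the origin (TCP) lies midway between the tips of the shut fingers; the grasp point (between the pads) lies 19 mm behind it (hold_point_z is the distance from the TCP to the grasp point, in mm); z points along the fingers, y is the line along which they close (so a half turn about z gives the same grasp; the last joint's range is limited). The gripper opens to 93 mm and grips with 3 to 60 N. Pads are 15 mm wide; open, the fingers measure 128 mm over their backs; the gripper's body (75 mm by 188 mm) begins 65 mm behind the grasp point.
Start: joints at [-1.363, 0.599, -0.003, 1.599, 0.002, 0.943, -0.08], TCP at [203.705, 695.793, 218.618] pointing down, gripper open.
Joint ranges: [-2.57, 2.57], [-0.35, 1.97], [-1.29, 1.29], [0.11, 2.56], [-1.05, 4.19], [0.11, 1.86], [-2.63, 2.63]. Speed limits (rad/s): [2.22, 2.22, 3.01, 3.01, 3.14, 3.14, 3.14].

INTERFACE

Orientations are given as a rotation vector (axis times angle).
In Python, from plant import * gives the robot as it stands.
- The arm moves only by the tool jog_arm, never from a script. Its argument "deltas" is a list of rows, each an object with "xyz": the shift along the tool's x, y, z in m, a list of three; "turn": the turn about the tool's z in degrees. A call has 1 to 20 rows; each row is the pose to reach, as a shift and turn from the pose commanded when the call began, along the tool's axes at that moment; what a row does not reach only later rows make up. A row lasts 1/8 s, in which the tool goes at most 62.5 mm and 10.7 degrees, less where a joint would pass 70% of its speed; a pose out of reach is approached as far as the arm can. A call with a gripper value outside its range is refused whole. "grip" is the finger opening in m, from 0 to 0.093, set as the call begins (left out, the last holds). The fingers move at their own pace and stop on an object; "force" is the grip in N (left out, the last holds). Time passes only in rows, so rows that repeat a pose let the fingers close. It gives the time, the measured TCP pose, the force, the opening and the grip force at its end, in the units of the state.
- sense(): the state, without advancing time (a new reading comes with each control period).
- get_image(name): name is "scene" or "side" or "wrist"; returns a dict with "img" (480x640x3 uint8, red, green, blue), "camera_matrix" (3x3 intrinsics, pixels), "extrinsics" (4x4, takes a point from camera to world coordinates). Camera axes: x right, y down, z forward; pixel columns grow to the right and rows downward; lengths in mm; the calibration is good to about 2 mm. A picture is of the moment at which its call begins. There is no depth.
- job_done(): hands the job in; it is judged then, once.
Trained networks look in the newest picture that a camera, given by its name, has taken for a name from the list of things; names that differ only in an ending like _2 or _b are one class to them, and where a whole thing is asked for, a point or a joint stands for the part that bears it (a point fixed in the world has none). Each returns a list of dicts, best first, with "conf" (0 to 1); they miss things now and then, are a little off and sometimes report something else, mostly with a low value. They report only what shows in the picture. A call takes as long as a camera call. They do not tell look-alikes from the thing itself.
- recognise(camera, name): "point" ([x, y, z] in mm, in the coordinates of the camera as it stood for that picture, good to about 4 mm: the middle of the surface that is visible of it).
- place_of(camera, name): "point" ([x, y, z] in mm, in the coordinates of the camera as it stood for that picture, good to about 4 mm: a listed point, or the origin of a listed thing).
The state is a dict: "time": time; "joint_positions": joint angles; "joint_vel": joint speeds; "joint_efforts": joint torques, N m; "ee_pos": TCP position; "eef_rot": TCP orientation; "ft_force": force on the tool from outside, world axes, zero at the start; "torque": the same for the moment, N m; "grip_width": opening from 0.0 (shut) to 1.0 (fully open); "grip_force": force on a finger pad.
Only numpy, scipy, OpenCV 4.12 (cv2) and the standard library are available. Lean on these libraries where they do the work, as an engineer would, in place of code of your own. Each camera call takes 0.05 s, during which the arm holds its last target. There are 200 camera calls.

TASK

Pump the trigger of the one-hand bar clamp until its jaws have pressed the two wooden blocks of the calendar foot fully together on their dowels, with no gap left and the clamp tight. Then press the red release tab until the moving jaw has sprung all the way back open, and leave the closed foot where it sits on the board between the jaws.

Things in the scene. Friction and masses are not known exactly. Their poses are not given: they have to be found in the camera images.
- clamp_jig: Plywood board, 12 mm thick, fixed to the bench, with a one-hand bar clamp lying on it (blue body and jaws, toothed steel bar). Origin on the bench under the bar, level with the fixed pad's face. y: along the bar, fixed to moving jaw; x: the way the jaws point (handle towards -x); z up. Clamp mid-plane 40 mm, top 60 mm above the bench. Handle, trigger and tab hang over bare bench.
- handle_mid (a point): Middle of the fixed handle (black grip, 20 mm thick along y, 24 mm high, 100 mm long along x of clamp_jig), 40 mm above the bench. The handle stands still.
- trigger_pad (a point): On the outer face (towards +y of clamp_jig) of the black sprung trigger, 40 mm above the bench, 86 mm from its pivot. Lever 12 mm thick, 28 to 52 mm above the bench, in front of the handle; both together measure 69 mm here at rest, 34 mm squeezed. Push it towards -y of clamp_jig (to the handle), by a finger or by squeezing both. The bench beside it is free.
- trigger (a joint): Trigger angle, rad: 0 at rest (leaning 0.21 to +y), 0.42 squeezed to its stop (36 mm of travel at the pad); springs back. Vertical pivot at x 27, y -37 mm of clamp_jig. First 0.1 idle, then it feeds the bar: 8 mm for a full stroke from rest. Let it come fully back before each stroke. 3 to 8 N idle, 11 N while the joint closes; at 15 to 20 N the clamp is tight and the trigger stops short.
- jaw (a joint): How far the bar with the moving jaw has been fed towards the fixed jaw, m: 0 fully open (faces 128 mm apart), up to 0.062. Ratchet teeth (4 mm) hold it after each stroke against a return spring; at the start it may already be some teeth in.
- jaw_pad: Orange pad of the moving jaw, 46 mm long, 36 mm high, 9 mm thick; springy, gives up to 8 mm (2.8 N per mm), so the clamp stays tight between strokes. Origin in the middle of its face that looks to the fixed jaw.
- fixed_face (a point): Middle of the face of the fixed jaw's orange pad, 40 mm above the bench.
- stand: The calendar foot: two brown wooden blocks, each 76 mm (x) by 40 mm (y) by 50 mm high with a narrow shallow groove along y on top, loose on the board between the jaws, one after the other along y. Origin at the underside, in the middle of the first block's outer end face, which looks to the fixed jaw; y runs towards the second block.
- gap (a joint): Width of the open gap between the two blocks, m (10 to 20 mm at the start, with the two pale dowels showing in it; 0 closed). The dowels are tight: they slide at about 9 N and stay where they are.
- tab_face (a point): On the back face (towards -y of clamp_jig) of the red release tab, 40 mm above the bench, 41 mm from its pivot. The tab, 9 mm thick and 24 mm high, sticks out towards -x behind the handle, 15 mm from it, its free end 12 mm beyond this point. Press it towards +y of clamp_jig (to the handle). The bench behind it is free for 60 mm.
- release_tab (a joint): Tab angle, rad: about 0 at rest, 0.30 pressed to its stop (12 mm at tab_face). Vertical pivot at x -11, y -102 mm of clamp_jig. From about 0.1 the ratchet is free: while the tab is kept pressed and the trigger is let go (back at 0), the spring takes the jaw back to 0 within 1 s. Takes 2 to 8 N; springs back when let go.
There are look-alikes about, which are no part of the job. Leave any pink look-alike of the stand alone.

How it is judged (in metres and radians):
On the way, in this order (a step that is already met when the one before it is completed fails the run):
1. the squeezed trigger presses the moving jaw's pad onto the foot (value of joint trigger above 0.08 rad and contact force between jaw_pad and stand above 3 N), for 0.05 s.
2. the gap between the blocks is closed and the jaw's pad holds the foot tight (value of joint gap below 0.002 m and contact force between jaw_pad and stand above 1 N), for 0.3 s.
At the end, for the whole second after the job is handed in: The gap is closed (under 2 mm), the moving jaw is back open (within 4 mm of its stop), trigger and tab have sprung back to rest, and the foot stands flat and still on the board between the jaws (within 20 mm across, 35 mm along the bar) (value of joint gap below 0.002 m and value of joint jaw below 0.004 m and value of joint trigger below 0.1 rad and value of joint release_tab below 0.12 rad and angle between stand's own z axis and vertical below 0.1 rad and x of stand in the frame of clamp_jig between 0.03 and 0.07 m and y of stand in the frame of clamp_jig between -0.006 and 0.035 m and linear speed of stand below 0.02 m/s); the robot touches nothing.
It fails at once if the foot is tipped over or lifted out of the clamp (angle between stand's own z axis and vertical above 0.5 rad or z of stand in the frame of clamp_jig above 0.05 m).
It also fails if it takes over 56 s, if anything falls off the work surface, if the arm or the gripper's body presses on something with over 40 N, if the wrist force passes 120 N, or if a joint passes its speed limit or range.

## Working session

There is one attempt and no reset: what is moved stays moved. The work goes in short steps, Python scripts to look and compute and a tool call to move; the robot and the scene stay as the last step left them, time stands still between calls to the robot, and variables do not carry over. Pictures are saved under pics/ and viewed, at most 10 in all, crops included, and the job is handed in when it is done.

Besides the shell and the picture viewer there is one more tool, called after "Call:" as name([rows], argument=value, ...), one row to a line, values as JSON. jog_arm: Moves the arm, as the interface text tells. Its arguments: {"type":"object","properties":{"deltas":{"type":"array"},"grip":{"type":"number"},"force":{"type":"number"}},"required":["deltas"]}

```bash
mkdir -p pics; cat > h.py <<'E'
from plant import *
import numpy as np, cv2
from scipy.spatial.transform import Rotation as R
def world(im,p):
    E=np.array(im["extrinsics"]); return E[:3,:3]@np.array(p)+E[:3,3]
def pix(im,p):
    K=np.array(im["camera_matrix"]);q=K@np.array(p);return q[:2]/q[2]
E
python3 - <<'E'
from h import *
s=sense();print(s)
for c in ["scene","side"]:
    im=get_image(c);cv2.imwrite(f"pics/{c}0.png",im["img"][:,:,::-1])
    print(c,np.round(im["extrinsics"],2).tolist())
    for n in ["clamp_jig","handle_mid","trigger_pad","jaw_pad","fixed_face","stand","tab_face"]:
        for d in place_of(c,n): print(c,n,round(d["conf"],2),world(im,d["point"]).round(0),pix(im,d["point"]).round(0))
E
```

```text
{'time': 0.0, 'joint_positions': array([-1.36267739,  0.6001096 , -0.00253619,  1.60013727,  0.00177263,
        0.94290457, -0.07977746]), 'joint_vel': array([ 1.18643572e-03, -6.27150670e-04, -2.09691861e-03, -6.76286465e-05,
        2.05906953e-03,  1.64081362e-03,  1.85613054e-03]), 'joint_efforts': array([-2.39205547e-03, -7.65041971e+01,  1.49733782e+00, -2.52363575e+01,
       -5.23651228e-02,  1.65878265e-02,  1.32675186e-04]), 'ee_pos': array([203.58873165, 695.31002232, 217.76864459]), 'eef_rot': array([-4.45776039e-01, -3.10970647e+00,  2.44020075e-03]), 'ft_force': array([0.11090162, 0.8751637 , 0.16668806]), 'torque': array([ 0.02828939, -0.03822978,  0.03936892]), 'grip_force': 0.0, 'grip_width': 1.0004807069860944}
scene [[0.76, -0.49, 0.42, 157.94], [-0.65, -0.59, 0.48, -338.91], [0.02, -0.64, -0.77, 712.52], [0.0, 0.0, 0.0, 1.0]]
scene clamp_jig 0.71 [598.  10.  -2.] [372. 260.]
scene handle_mid 0.61 [524. -44.  39.] [365. 288.]
scene handle_mid 0.23 [520. -83.  41.] [380. 305.]
scene trigger_pad 0.63 [537.  12.  40.] [347. 262.]
scene trigger_pad 0.34 [601.   9.   2.] [374. 258.]
scene jaw_pad 0.56 [678. 122.  39.] [363. 189.]
scene fixed_face 0.91 [653.  -0.  42.] [401. 232.]
scene fixed_face 0.26 [525. -42.  38.] [365. 287.]
scene stand 0.97 [575. 228.   1.] [286. 197.]
scene stand 0.76 [389.  38.  -2.] [269. 314.]
scene stand 0.63 [649.   9.  14.] [393. 240.]
scene tab_face 0.48 [524. -84.  40.] [383. 304.]
side [[-0.33, 0.75, -0.57, 1000.55], [0.94, 0.27, -0.2, 242.45], [0.0, -0.6, -0.8, 742.2], [0.0, 0.0, 0.0, 1.0]]
side handle_mid 0.59 [525. -44.  43.] [260. 234.]
side jaw_pad 0.51 [676. 119.  40.] [313. 327.]
side fixed_face 0.57 [649.   4.  40.] [257. 295.]
side stand 0.81 [389.  40.   2.] [324. 209.]
side stand 0.77 [576. 228.   2.] [387. 308.]
side stand 0.69 [651.   8.  14.] [260. 303.]
side tab_face 0.67 [528. -83.  44.] [241. 230.]
```

View pics/scene0.png

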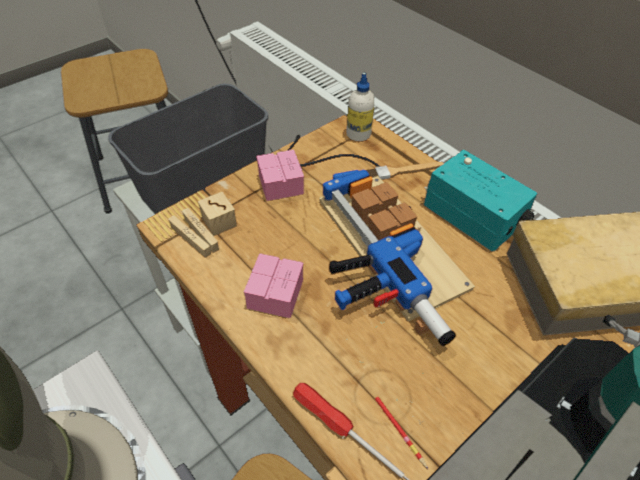

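```bash
python3 -c "
import cv2
a=cv2.imread('pics/scene0.png')[150:350,250:470];b=cv2.imread('pics/side0.png')[190:370,190:410]
cv2.imwrite('pics/cr0.png',cv2.resize(a,None,fx=3,fy=3));cv2.imwrite('pics/cr1.png',cv2.resize(b,None,fx=3,fy=3))"
```

```text
(no output)
```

View pics/cr0.png

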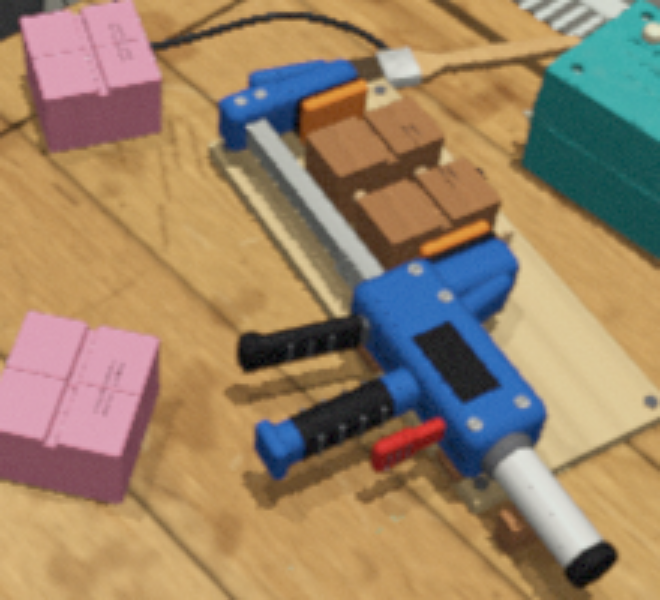

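View pics/cr1.png

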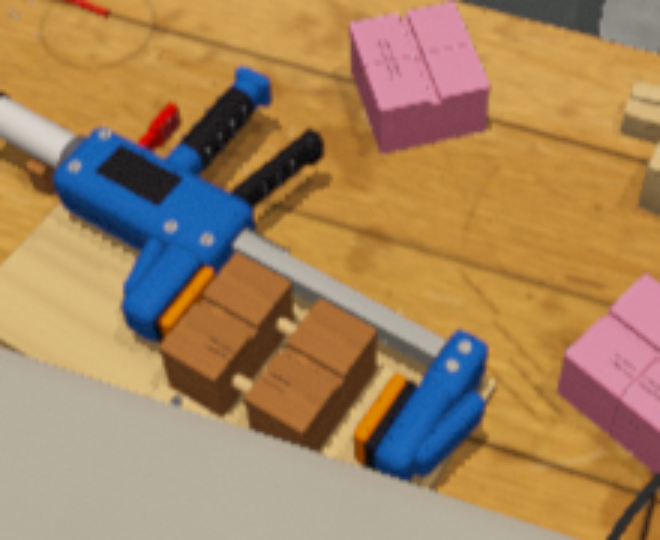

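The brown block pair between the orange pads is the stand (scene about (385,205)). The pink pairs at (275,285) and (280,175) are look-alikes. The trigger is the black lever at (345,266), the handle is at (362,290), and the red tab is at (386,297). Next I fit the jig frame.

```bash
cat >> h.py <<'E'
def setT(th,tx,ty): np.save("T.npy",[th,tx,ty])
def j2w(p):
    th,tx,ty=np.load("T.npy");c,s=np.cos(th),np.sin(th)
    return np.array([c*p[0]-s*p[1]+tx,s*p[0]+c*p[1]+ty])
def w2j(p):
    th,tx,ty=np.load("T.npy");c,s=np.cos(th),np.sin(th);d=np.array(p[:2])-[tx,ty]
    return np.array([c*d[0]+s*d[1],-s*d[0]+c*d[1]])
def delta(jx,jy,z):
    "tool-frame shift to jig xy,z and turn so tool x is parallel to jig y"
    s=sense();M=R.from_rotvec(s["eef_rot"]).as_matrix()
    w=np.r_[j2w((jx,jy)),z]
    th=np.load("T.npy")[0]
    out=[]
    for a in (th+np.pi/2,th-np.pi/2):
        t=M.T@np.array([np.cos(a),np.sin(a),0]);out.append(np.degrees(np.arctan2(t[1],t[0])).round(1))
    print("t",s["time"],"tool",s["ee_pos"].round(1),"jig",w2j(s["ee_pos"]).round(1),"goal",w.round(1),"shift",(M.T@(w-s["ee_pos"])).round(1),"turns(x->+y,-y)",out,"q7",s["joint_positions"][6].round(2),"F",s["ft_force"].round(1))
E
python3 - <<'E'
from h import *
from scipy.optimize import least_squares
W=np.array([[525,-44],[526,-83.5],[537,12],[598,10],[651,2],[677,120]])
def f(p):
    M=np.array([[-57,-72],[-52,-106.5],[-57,-13],[0,0],[p[3],0],[p[3],p[4]]])
    c,s=np.cos(p[0]),np.sin(p[0]);Q=M@np.array([[c,s],[-s,c]])+p[1:3]
    return (Q-W).ravel()
r=least_squares(f,[-.2,598,10,50,120]);print(r.x,r.fun.reshape(-1,2).round(1));setT(*r.x[:3])
delta(-57,15,150)
E
```

```text
[-2.06927687e-01  5.97006859e+02  1.22194274e+01  5.55417898e+01
  1.21916183e+02] [[ 1.4 -2.5]
 [-1.8  2.2]
 [ 1.6 -0.8]
 [-1.   2.2]
 [ 0.4 -1.2]
 [-0.6  0.1]]
t 0.8 tool [203.7 695.8 218.6] jig [-525.3  588.2] goal [544.3  38.6 150. ] shift [-511.5 -535.    68.6] turns(x->+y,-y) [np.float64(85.5), np.float64(-94.5)] q7 -0.08 F [ 0.3  0.3 -0.2]
```

Call:
jog_arm([
  {"xyz": [-0.045,-0.045,0],"turn": 10},
  {"xyz": [-0.085,-0.09,0],"turn": 20},
  {"xyz": [-0.13,-0.135,0],"turn": 30},
  {"xyz": [-0.17,-0.18,0],"turn": 40},
  {"xyz": [-0.215,-0.225,0],"turn": 50},
  {"xyz": [-0.255,-0.27,0],"turn": 60},
  {"xyz": [-0.3,-0.312,0],"turn": 70},
  {"xyz": [-0.342,-0.358,0],"turn": 80},
  {"xyz": [-0.385,-0.4,0.01],"turn": 85.5},
  {"xyz": [-0.425,-0.445,0.02],"turn": 85.5},
  {"xyz": [-0.47,-0.49,0.04],"turn": 85.5},
  {"xyz": [-0.512,-0.535,0.06],"turn": 85.5},
  {"xyz": [-0.512,-0.535,0.069],"turn": 85.5},
  {"xyz": [-0.512,-0.535,0.069],"turn": 85.5},
  {"xyz": [-0.512,-0.535,0.069],"turn": 85.5},
], grip=0, force=20)

```text
time: 2.68
ee_pos: [544.4, 40.2, 150.0]
eef_rot: [-2.436, -1.983, -0.001]
ft_force: [-0.6, -0.1, -0.9]
grip_width: 0.002
grip_force: 0.0
```

```bash
python3 - <<'E'
from h import *
im=get_image("wrist");cv2.imwrite("pics/w1.png",im["img"][:,:,::-1])
for n in ["handle_mid","trigger_pad","jaw_pad","fixed_face","tab_face","clamp_jig","stand"]:
    for d in place_of("wrist",n)[:2]: w=world(im,d["point"]);print(n,round(d["conf"],2),w.round(0),"jig",w2j(w).round(1),pix(im,d["point"]).round(0))
delta(-57,15,26)
E
```

```text
handle_mid 0.57 [521. -39.  38.] jig [-64.2 -66.2] [305. 335.]
trigger_pad 0.63 [537.  11.  41.] jig [-58.7 -14. ] [312. 280.]
jaw_pad 0.7 [674. 124.  40.] jig [ 52.2 124.7] [472.  95.]
fixed_face 0.91 [652.   1.  39.] jig [56.1  0.3] [456. 263.]
tab_face 0.35 [523. -78.  42.] jig [ -53.9 -103.3] [317. 375.]
clamp_jig 0.86 [599.  13.   4.] jig [1.5 0.6] [380. 249.]
stand 0.86 [646.   2.  12.] jig [50.5 -0.3] [438. 252.]
stand 0.55 [392.  40.   4.] jig [-206.6  -15.4] [148. 264.]
t 3.075 tool [544.8  39.  149.9] jig [-56.6  15.4] goal [544.3  38.6  26. ] shift [ -0.5  -0.4 123.9] turns(x->+y,-y) [np.float64(0.1), np.float64(-179.9)] q7 -0.05 F [ 0.6 -0.5 -0.4]
```

View pics/w1.png

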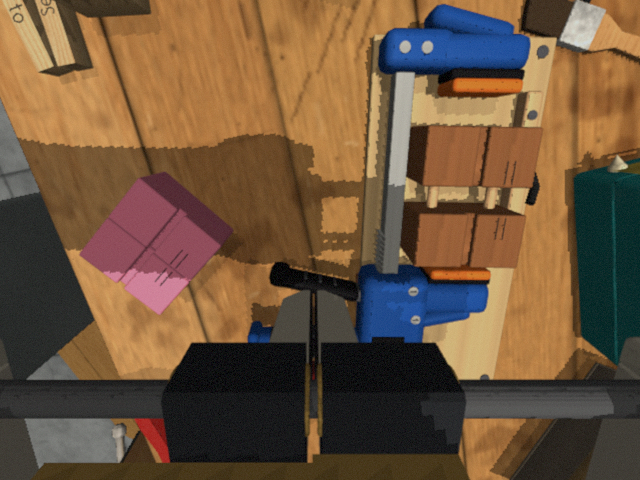

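The wrist view shows the trigger at (312,280) under the fingertips, the brown foot with its gap at (470,195), and free bench at the descent spot. Next I descend and make the first stroke.

Call:
jog_arm([
  {"xyz": [0.005,0,0.05]},
  {"xyz": [0.005,0,0.1]},
  {"xyz": [0.005,0,0.122]},
  {"xyz": [0.005,0,0.122]},
  {"xyz": [-0.015,0,0.122]},
  {"xyz": [-0.025,0,0.122]},
  {"xyz": [-0.035,0,0.122]},
  {"xyz": [-0.045,0,0.122]},
  {"xyz": [-0.052,0,0.122]},
  {"xyz": [-0.052,0,0.122]},
])

```text
schema error: expected keys xyz, turn
```

```bash
python3 - <<'E'
from h import *
delta(-57,15,28)
s=sense();th=np.load("T.npy")[0];F=s["ft_force"];print("Fjig",[F[0]*np.cos(th)+F[1]*np.sin(th),-F[0]*np.sin(th)+F[1]*np.cos(th)])
im=get_image("side");cv2.imwrite("pics/s2.png",cv2.resize(im["img"][190:370,190:410,::-1],None,fx=3,fy=3))
for d in place_of("side","jaw_pad")[:1]+place_of("side","trigger_pad")[:1]: print(w2j(world(im,d["point"])))
E
```

```text
t 3.075 tool [544.8  39.  149.9] jig [-56.6  15.4] goal [544.3  38.6  28. ] shift [ -0.5  -0.4 121.9] turns(x->+y,-y) [np.float64(0.1), np.float64(-179.9)] q7 -0.05 F [ 0.6 -0.5 -0.4]
Fjig [np.float64(0.6338938370533003), np.float64(-0.3359201167055175)]
[ 52.63446668 124.54340179]
[-52.9491764   -7.30817132]
```

View pics/s2.png

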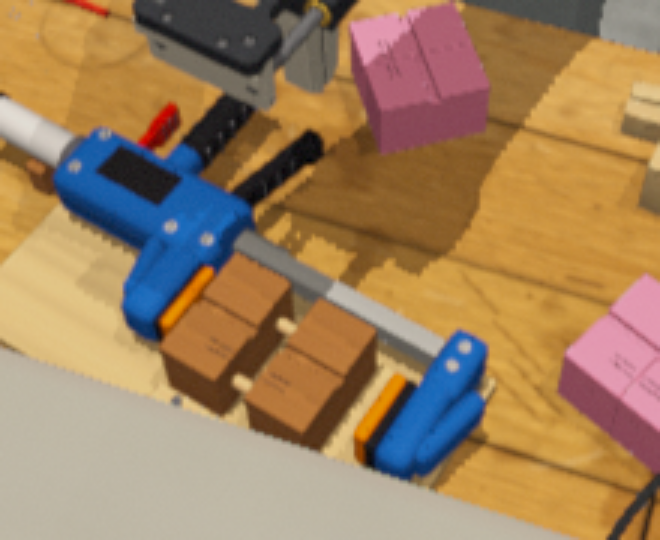

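The move was refused because the rows lacked a turn value, so the picture only shows the arm still above the trigger. I'll resend with turn.

Call:
jog_arm([
  {"xyz": [0.005,0,0.05],"turn": 0},
  {"xyz": [0.005,0,0.1],"turn": 0},
  {"xyz": [0.005,0,0.122],"turn": 0},
  {"xyz": [0.005,0,0.122],"turn": 0},
  {"xyz": [-0.015,0,0.122],"turn": 0},
  {"xyz": [-0.025,0,0.122],"turn": 0},
  {"xyz": [-0.035,0,0.122],"turn": 0},
  {"xyz": [-0.045,0,0.122],"turn": 0},
  {"xyz": [-0.052,0,0.122],"turn": 0},
  {"xyz": [-0.052,0,0.122],"turn": 0},
])

```text
time: 4.47
ee_pos: [533.8, -10.5, 28.4]
eef_rot: [-2.434, -1.982, -0.002]
ft_force: [-2.5, 8.8, 2.7]
grip_width: 0.006
grip_force: 4.6
```

```bash
cat >> h.py <<'E'
def chk(name):
    delta(-57,15,28)
    s=sense();th=np.load("T.npy")[0];F=s["ft_force"];print("Fjig",np.round([F[0]*np.cos(th)+F[1]*np.sin(th),-F[0]*np.sin(th)+F[1]*np.cos(th)],1))
    im=get_image("side");cv2.imwrite(f"pics/{name}.png",cv2.resize(im["img"][190:370,190:410,::-1],None,fx=3,fy=3))
    for n in ("jaw_pad","trigger_pad","stand"):
        for d in place_of("side",n)[:1]: print(n,w2j(world(im,d["point"])).round(1))
E
python3 -c "
from h import *
chk('s3')"
```

```text
t 4.475 tool [533.8 -10.5  28.4] jig [-57.2 -35.2] goal [544.3  38.6  28. ] shift [50.2  0.3  0.5] turns(x->+y,-y) [np.float64(0.2), np.float64(-179.8)] q7 0.12 F [-2.5  8.8  2.7]
Fjig [-4.3  8.1]
jaw_pad [ 53.7 112.1]
trigger_pad [-57.8 -46.4]
stand [51.2  5.1]
```

View pics/s3.png

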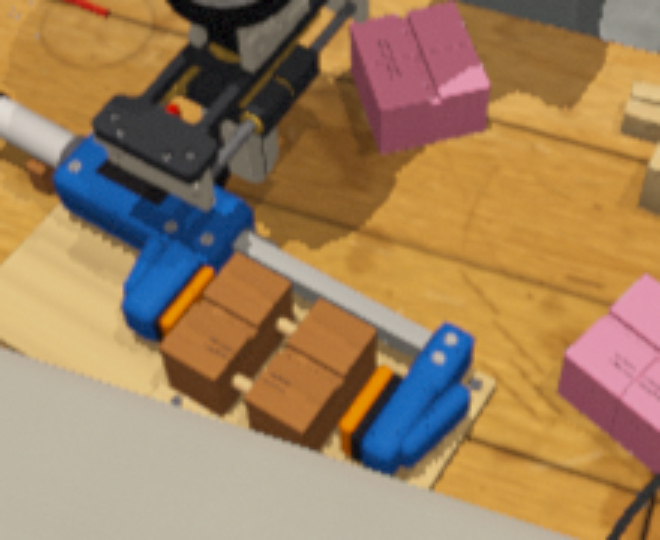

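The first stroke fed the jaw about 8 mm (orange pad at (367,410), moved toward the foot) at 8 N, so it works. Next are two more strokes.

Call:
jog_arm([
  {"xyz": [0.02,0,0],"turn": 0},
  {"xyz": [0.042,0,0],"turn": 0},
  {"xyz": [0.042,0,0],"turn": 0},
  {"xyz": [0.042,0,0],"turn": 0},
  {"xyz": [0.025,0,0],"turn": 0},
  {"xyz": [0.015,0,0],"turn": 0},
  {"xyz": [0.005,0,0],"turn": 0},
  {"xyz": [-0.002,0,0],"turn": 0},
  {"xyz": [-0.002,0,0],"turn": 0},
  {"xyz": [0.02,0,0],"turn": 0},
  {"xyz": [0.042,0,0],"turn": 0},
  {"xyz": [0.042,0,0],"turn": 0},
  {"xyz": [0.042,0,0],"turn": 0},
  {"xyz": [0.025,0,0],"turn": 0},
  {"xyz": [0.015,0,0],"turn": 0},
  {"xyz": [0.005,0,0],"turn": 0},
  {"xyz": [-0.002,0,0],"turn": 0},
  {"xyz": [-0.002,0,0],"turn": 0},
])

```text
time: 6.92
ee_pos: [533.0, -11.4, 27.6]
eef_rot: [-2.431, -1.982, -0.003]
ft_force: [0.2, 18.4, -0.6]
grip_width: 0.006
grip_force: 9.0
```

```bash
python3 -c "
from h import *
chk('s4')"
```

```text
t 6.925 tool [533.  -11.4  27.6] jig [-57.8 -36.3] goal [544.3  38.6  28. ] shift [51.3  1.  -0.2] turns(x->+y,-y) [np.float64(0.2), np.float64(-179.8)] q7 0.12 F [ 0.2 18.4 -0.6]
Fjig [-3.6 18.1]
jaw_pad [ 53.5 100.7]
trigger_pad [-60.7 -47.3]
stand [50.8  3.4]
```

Call:
jog_arm([
  {"xyz": [0.02,0,0],"turn": 0},
  {"xyz": [0.044,0,0],"turn": 0},
  {"xyz": [0.044,0,0],"turn": 0},
  {"xyz": [0.044,0,0],"turn": 0},
  {"xyz": [0.027,0,0],"turn": 0},
  {"xyz": [0.017,0,0],"turn": 0},
  {"xyz": [0.007,0,0],"turn": 0},
  {"xyz": [0.0,0,0],"turn": 0},
  {"xyz": [0.0,0,0],"turn": 0},
  {"xyz": [0.02,0,0],"turn": 0},
  {"xyz": [0.044,0,0],"turn": 0},
  {"xyz": [0.044,0,0],"turn": 0},
  {"xyz": [0.044,0,0],"turn": 0},
  {"xyz": [0.027,0,0],"turn": 0},
  {"xyz": [0.017,0,0],"turn": 0},
  {"xyz": [0.007,0,0],"turn": 0},
  {"xyz": [0.0,0,0],"turn": 0},
  {"xyz": [0.0,0,0],"turn": 0},
])

```text
time: 9.38
ee_pos: [533.0, -11.3, 27.6]
eef_rot: [-2.431, -1.983, -0.003]
ft_force: [0.6, 18.3, -0.9]
grip_width: 0.005
grip_force: 9.3
```

```bash
python3 -c "
from h import *
chk('s5')"
```

```text
t 9.375 tool [533.  -11.3  27.6] jig [-57.8 -36.1] goal [544.3  38.6  28. ] shift [51.1  1.  -0.2] turns(x->+y,-y) [np.float64(0.3), np.float64(-179.7)] q7 0.12 F [ 0.6 18.3 -0.9]
Fjig [-3.2 18. ]
jaw_pad [53.1 87.2]
trigger_pad [-58.  -48.2]
stand [-67.4 204.1]
```

View pics/s5.png

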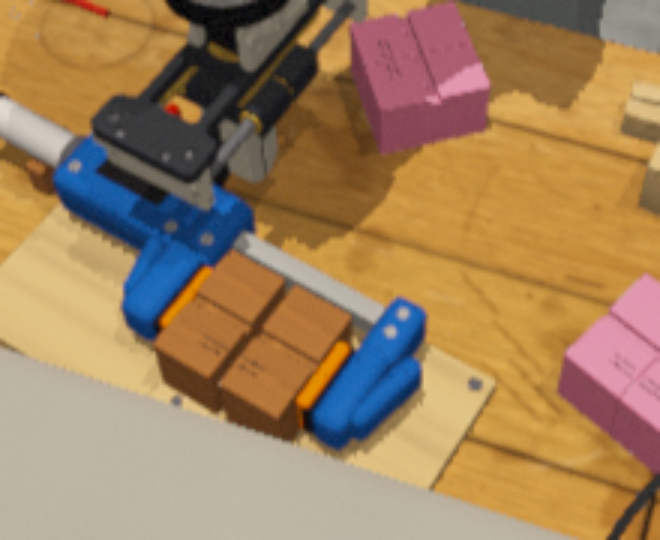

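The gap is nearly shut (thin line at (262,335)). From here I stroke in small steps and watch the force.

Call:
jog_arm([
  {"xyz": [0.02,0,0],"turn": 0},
  {"xyz": [0.044,0,0],"turn": 0},
  {"xyz": [0.044,0,0],"turn": 0},
  {"xyz": [0.044,0,0],"turn": 0},
  {"xyz": [0.028,0,0],"turn": 0},
  {"xyz": [0.022,0,0],"turn": 0},
  {"xyz": [0.018,0,0],"turn": 0},
  {"xyz": [0.018,0,0],"turn": 0},
])

```text
time: 10.58
ee_pos: [536.1, 4.0, 27.6]
eef_rot: [-2.435, -1.979, 0.0]
ft_force: [-2.6, 10.9, 0.7]
grip_width: 0.005
grip_force: 5.2
```

Call:
jog_arm([
  {"xyz": [-0.003,0,0],"turn": 0},
  {"xyz": [-0.006,0,0],"turn": 0},
  {"xyz": [-0.006,0,0],"turn": 0},
])

```text
time: 10.95
ee_pos: [534.8, -0.9, 27.6]
eef_rot: [-2.433, -1.981, -0.0]
ft_force: [-1.7, 13.4, 0.9]
grip_width: 0.006
grip_force: 6.5
```

Call:
jog_arm([
  {"xyz": [-0.003,0,0],"turn": 0},
  {"xyz": [-0.006,0,0],"turn": 0},
  {"xyz": [-0.006,0,0],"turn": 0},
])

```text
time: 11.32
ee_pos: [533.7, -6.1, 27.6]
eef_rot: [-2.432, -1.982, -0.001]
ft_force: [-0.9, 15.5, 0.3]
grip_width: 0.007
grip_force: 7.6
```

Call:
jog_arm([
  {"xyz": [-0.002,0,0],"turn": 0},
  {"xyz": [-0.003,0,0],"turn": 0},
  {"xyz": [-0.003,0,0],"turn": 0},
])

```text
time: 11.7
ee_pos: [533.3, -9.2, 27.6]
eef_rot: [-2.432, -1.982, -0.001]
ft_force: [-0.6, 14.2, 0.9]
grip_width: 0.006
grip_force: 7.3
```

```bash
python3 -c "
from h import *
chk('s6')"
```

```text
t 11.7 tool [533.3  -9.2  27.6] jig [-58.  -34.1] goal [544.3  38.6  28. ] shift [49.1  1.1 -0.3] turns(x->+y,-y) [np.float64(0.2), np.float64(-179.8)] q7 0.12 F [-0.6 14.2  0.9]
Fjig [-3.5 13.7]
jaw_pad [53.  80.6]
stand [51.7  5.6]
```

View pics/s6.png

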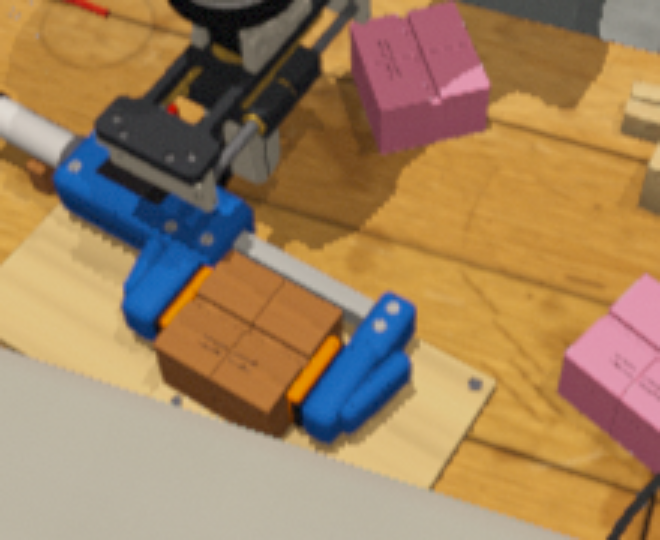

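The gap is closed: the blocks meet at (255,335). One more stroke in steps will make sure it is tight.

Call:
jog_arm([
  {"xyz": [-0.002,0,0],"turn": 0},
  {"xyz": [-0.002,0,0],"turn": 0},
  {"xyz": [0.02,0,0],"turn": 0},
  {"xyz": [0.041,0,0],"turn": 0},
  {"xyz": [0.041,0,0],"turn": 0},
  {"xyz": [0.041,0,0],"turn": 0},
  {"xyz": [0.027,0,0],"turn": 0},
  {"xyz": [0.023,0,0],"turn": 0},
  {"xyz": [0.02,0,0],"turn": 0},
  {"xyz": [0.02,0,0],"turn": 0},
])

```text
time: 13.15
ee_pos: [537.4, 9.0, 27.6]
eef_rot: [-2.436, -1.979, 0.0]
ft_force: [-1.4, 9.0, -0.0]
grip_width: 0.007
grip_force: 4.2
```

Call:
jog_arm([
  {"xyz": [-0.002,0,0],"turn": 0},
  {"xyz": [-0.003,0,0],"turn": 0},
  {"xyz": [-0.003,0,0],"turn": 0},
])

```text
time: 13.52
ee_pos: [536.8, 7.1, 27.6]
eef_rot: [-2.434, -1.98, -0.0]
ft_force: [-1.8, 12.7, -0.1]
grip_width: 0.009
grip_force: 5.6
```

Call:
jog_arm([
  {"xyz": [-0.002,0,0],"turn": 0},
  {"xyz": [-0.003,0,0],"turn": 0},
  {"xyz": [-0.003,0,0],"turn": 0},
])

```text
time: 13.9
ee_pos: [536.0, 4.6, 27.6]
eef_rot: [-2.433, -1.98, -0.0]
ft_force: [-1.7, 13.7, 0.6]
grip_width: 0.005
grip_force: 6.3
```

Call:
jog_arm([
  {"xyz": [-0.002,0,0],"turn": 0},
  {"xyz": [-0.003,0,0],"turn": 0},
  {"xyz": [-0.003,0,0],"turn": 0},
])

```text
time: 14.28
ee_pos: [535.5, 2.9, 27.6]
eef_rot: [-2.431, -1.982, -0.001]
ft_force: [-2.4, 17.8, 1.0]
grip_width: 0.004
grip_force: 8.1
```

Call:
jog_arm([
  {"xyz": [-0.002,0,0],"turn": 0},
  {"xyz": [-0.003,0,0],"turn": 0},
  {"xyz": [-0.003,0,0],"turn": 0},
])

```text
time: 14.65
ee_pos: [534.9, 0.7, 27.6]
eef_rot: [-2.429, -1.983, -0.002]
ft_force: [-1.8, 19.9, 2.0]
grip_width: 0.005
grip_force: 9.3
```

Call:
jog_arm([
  {"xyz": [-0.002,0,0],"turn": 0},
  {"xyz": [-0.003,0,0],"turn": 0},
  {"xyz": [-0.003,0,0],"turn": 0},
])

```text
time: 15.02
ee_pos: [534.4, -1.6, 27.6]
eef_rot: [-2.428, -1.984, -0.003]
ft_force: [-1.4, 20.8, 2.1]
grip_width: 0.002
grip_force: 10.3
```

Call:
jog_arm([
  {"xyz": [-0.002,0,0],"turn": 0},
  {"xyz": [-0.003,0,0],"turn": 0},
  {"xyz": [-0.003,0,0],"turn": 0},
])

```text
time: 15.4
ee_pos: [534.1, -2.7, 27.6]
eef_rot: [-2.425, -1.985, -0.005]
ft_force: [-0.5, 26.7, 2.2]
grip_width: 0.004
grip_force: 13.4
```

The trigger now stops short at 27 N, so the clamp is tight. I back off and lift, then head for the tab.

Call:
jog_arm([
  {"xyz": [0.025,0,0],"turn": 0},
  {"xyz": [0.045,0,0],"turn": 0},
  {"xyz": [0.045,0,0],"turn": 0},
  {"xyz": [0.045,0,-0.06],"turn": 0},
  {"xyz": [0.045,0,-0.12],"turn": 0},
  {"xyz": [-0.01,0,-0.122],"turn": 0},
  {"xyz": [-0.06,0,-0.122],"turn": 0},
  {"xyz": [-0.1,0,-0.122],"turn": 0},
  {"xyz": [-0.1,0,-0.122],"turn": 0},
])

```text
time: 16.52
ee_pos: [512.6, -112.6, 150.0]
eef_rot: [2.445, 1.971, -0.001]
ft_force: [-0.3, -0.0, 0.0]
grip_width: 0.003
grip_force: 0.0
```

```bash
python3 - <<'E'
from h import *
for c in ("wrist","scene","side"):
    im=get_image(c)
    if c!="side": cv2.imwrite(f"pics/{c}7.png",im["img"][:,:,::-1] if c=="wrist" else cv2.resize(im["img"][150:350,250:470,::-1],None,fx=3,fy=3))
    for n in ["tab_face","handle_mid","trigger_pad","jaw_pad"]:
        for d in place_of(c,n)[:1]: w=world(im,d["point"]);print(c,n,round(d["conf"],2),"jig",w2j(w).round(1),w[2].round())
delta(-54,-128,28)
E
```

```text
wrist tab_face 0.98 jig [ -48.9 -102.2] 40.0
wrist handle_mid 0.66 jig [-63.7 -67. ] 40.0
wrist trigger_pad 0.67 jig [-52.6 -17.3] 38.0
scene tab_face 0.46 jig [ -53.1 -109.7] 39.0
scene handle_mid 0.9 jig [-58.3 -69.6] 38.0
scene trigger_pad 0.78 jig [-60.  -13.9] 36.0
scene jaw_pad 0.51 jig [55.1 78.3] 38.0
side tab_face 0.4 jig [ -49.5 -109.8] 45.0
side handle_mid 0.83 jig [-60.9 -70.4] 40.0
side trigger_pad 0.77 jig [-55.4 -15.8] 41.0
side jaw_pad 0.51 jig [52.3  2.4] 11.0
t 17.275 tool [ 514.3 -107.2  149.6] jig [ -56.4 -133.8] goal [ 517.9 -102.    28. ] shift [  5.8   2.4 121.6] turns(x->+y,-y) [np.float64(0.1), np.float64(-179.9)] q7 0.22 F [ 0.9 -0.8  0.1]
```

View pics/scene7.png

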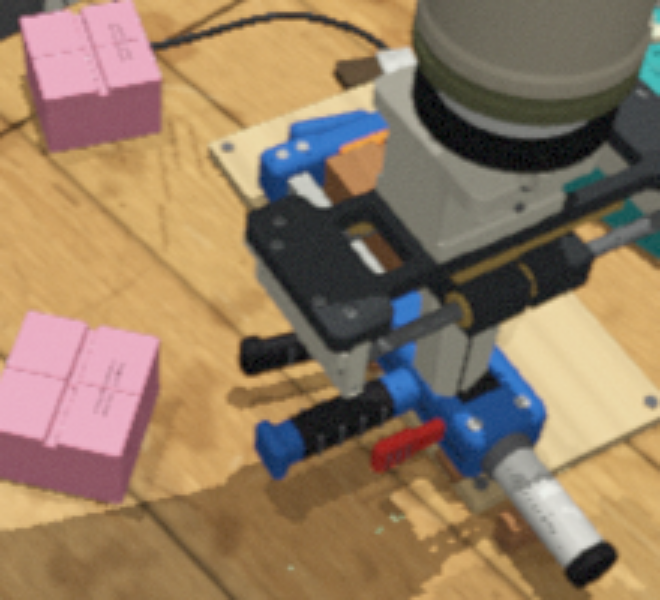

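The trigger is back at rest and the bench behind the red tab (crop (405,445)) is clear. Next I descend behind the tab and press it.

Call:
jog_arm([
  {"xyz": [0.001,0.001,0.05],"turn": 0},
  {"xyz": [0.001,0.001,0.1],"turn": 0},
  {"xyz": [0.001,0.001,0.122],"turn": 0},
  {"xyz": [0.001,0.001,0.122],"turn": 0},
  {"xyz": [0.012,0.001,0.122],"turn": 0},
  {"xyz": [0.018,0.001,0.122],"turn": 0},
  {"xyz": [0.024,0.001,0.122],"turn": 0},
  {"xyz": [0.024,0.001,0.122],"turn": 0},
])

```text
time: 18.27
ee_pos: [520.7, -83.7, 28.3]
eef_rot: [2.437, 1.981, 0.001]
ft_force: [0.0, -1.2, 1.8]
grip_width: 0.004
grip_force: 1.2
```

```bash
python3 -c "
from h import *
chk('s8')"
```

```text
t 18.275 tool [520.7 -83.7  28.3] jig [ -55.  -109.6] goal [544.3  38.6  28. ] shift [124.6  -1.9   0.3] turns(x->+y,-y) [np.float64(0.1), np.float64(-179.9)] q7 0.29 F [ 0.  -1.2  1.8]
Fjig [ 0.2 -1.2]
jaw_pad [ 56.3 116.5]
trigger_pad [-54.8 -10.9]
stand [56.2  3.5]
```

Call:
jog_arm([
  {"xyz": [0.002,0,0],"turn": 0},
  {"xyz": [0.004,0,0],"turn": 0},
  {"xyz": [0.004,0,0],"turn": 0},
  {"xyz": [0.004,0,0],"turn": 0},
  {"xyz": [0.004,0,0],"turn": 0},
  {"xyz": [0.004,0,0],"turn": 0},
  {"xyz": [0.004,0,0],"turn": 0},
  {"xyz": [0.004,0,0],"turn": 0},
  {"xyz": [0.004,0,0],"turn": 0},
  {"xyz": [0.004,0,0],"turn": 0},
])

```text
time: 19.73
ee_pos: [521.0, -80.1, 27.6]
eef_rot: [2.438, 1.981, 0.0]
ft_force: [2.1, -4.6, 0.8]
grip_width: 0.004
grip_force: 1.4
```

Call:
jog_arm([
  {"xyz": [-0.015,0,0],"turn": 0},
  {"xyz": [-0.025,0,0],"turn": 0},
  {"xyz": [-0.025,0,0],"turn": 0},
  {"xyz": [-0.025,0,-0.06],"turn": 0},
  {"xyz": [-0.025,0,-0.12],"turn": 0},
  {"xyz": [-0.05,-0.05,-0.15],"turn": 0},
  {"xyz": [-0.09,-0.07,-0.17],"turn": 0},
  {"xyz": [-0.12,-0.07,-0.17],"turn": 0},
  {"xyz": [-0.12,-0.07,-0.17],"turn": 0},
])

```text
time: 20.85
ee_pos: [427.3, -184.6, 198.2]
eef_rot: [2.441, 1.977, 0.001]
ft_force: [0.3, 1.5, -0.9]
grip_width: 0.009
grip_force: 0.0
```

```bash
python3 -c "
from h import *
chk('s9')
im=get_image('scene')
for n in ('jaw_pad','stand','trigger_pad','tab_face'):
    for d in place_of('scene',n): w=world(im,d['point']);print(n,round(d['conf'],2),w2j(w).round(1))
"
```

```text
t 20.85 tool [ 427.3 -184.6  198.2] jig [-125.6 -227.5] goal [544.3  38.6  28. ] shift [242.7  67.9 170.3] turns(x->+y,-y) [np.float64(-0.1), np.float64(179.9)] q7 0.37 F [ 0.3  1.5 -0.9]
Fjig [-0.   1.5]
jaw_pad [ 52.3 128.3]
trigger_pad [-55.1 -13.5]
stand [-65.8 207. ]
jaw_pad 0.78 [ 56.6 126.6]
stand 0.96 [-208.8  -16.2]
stand 0.82 [-69.1 207. ]
trigger_pad 0.59 [-57.4 -12. ]
tab_face 0.5 [ -51.5 -110.3]
```

View pics/s9.png

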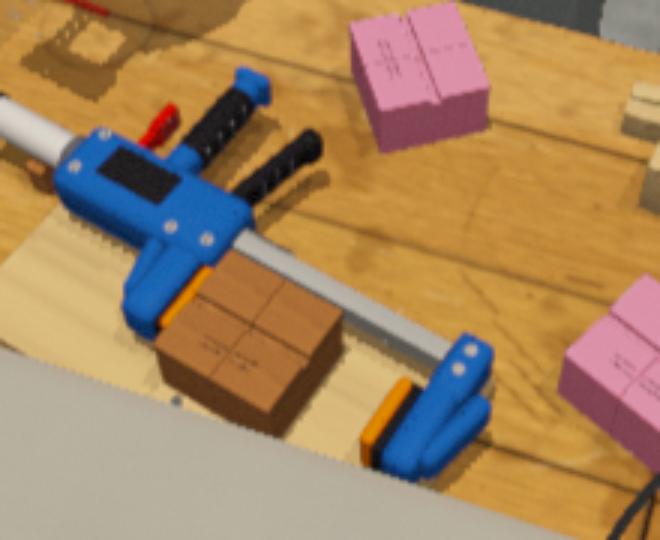

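The picture shows the foot closed at (250,340) against the fixed pad. The jaw is fully open at about 128 mm, with the trigger and tab at rest and the arm clear.

```bash
python3 -c "
from plant import *
print(job_done())"
```

```text
the job is handed in; nothing more can be done
None
```

I handed the job in at about 21 s: the foot is pressed closed and resting on the board, the moving jaw has sprung fully open, trigger and tab are back at rest, and the arm is clear. The hand-in returned no verdict.

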